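# Pin a jig yoke to its trapped lug by feel

### The job

Take the pin with the flat paddle grip out of the stand and pin the jig's yoke to the lug trapped between its two ears: put the pin through the top ear, gently draw the backed-off yoke outward until the pin finds the lug's hidden eye, then push it on through the lower ear until its collar is fully home on the top ear, and let go. Feel for the eye without forcing the pin, and leave the ball-headed pin and the other things on the bench where they are.

Things in the scene. Friction and masses are not known exactly. Their poses are not given: they have to be found in the camera images.
- pin_grip (a point): Centre of the flat paddle grip of a plain steel pin upright in the stand. Paddle 30 (x) by 14 (y, pinch across it) by 44 mm tall. Below it a collar 30 mm across, 6 thick, underside 28 mm below this point; then a 14 mm round shank 56 mm long, its last 9 mm tapering to a flat tip 6 mm across, 84 mm below this point. z up along the pin. About 180 g.
- ball_center (a point): Centre of the 28 mm ball on top of the other pin in the stand (its centre 94 mm above the table; shank only 36 mm, too short for the job). Leave it.
- stand: Dark steel block 60 (x) by 170 (y) by 64 mm high, fixed, with two 16 mm through holes at y = +55 and -55 mm, one for each pin; either pin may be in either hole. Origin at the centre of its underside.
- jig: Fixed steel jig, origin on its underside, z up: base plate 340 by 120 by 12 mm (x = -190 to +150 mm); guide block (x = -175 to -105 mm, 80 mm high) with a rod that carries the yoke, sliding along the jig's x axis.
- eye_mid (a point): Fixed point of the jig, on the lug's top face (60 mm above the table), middle of where the eye can be. The lug, a flat bar 36 wide and 16 mm thick, lies between the ears (2 mm free above and below), bolted fast at a setting that differs each time. Its 17 mm round eye, hidden by the top ear, is anywhere within 9 mm either way of this point along the jig's x; elsewhere the lug blocks the pin.
- yoke_hole (a point): Mouth centre of the 16 mm hole in the yoke's top ear, on its top face, 74 mm above the table. Steel fork: top ear 62 to 74, lower ear 30 to 42 mm above the table, 16 mm holes on one vertical axis; ears 44 mm wide, reaching 22 mm ahead (+x) of the hole. x = jig's x, the way the yoke is drawn outward. Home, the pin's collar rests on this face (pin_grip 28 mm above).
- yoke (a joint): How far the yoke is drawn outward from its backed-off stop, in m: 0 to 0.034. It starts at 0 to 0.006; the ear holes line up with the hidden eye at some value between 0.011 and 0.029. It slides with about 4 N of friction and can be dragged by the pin standing in the top ear's hole.
- hammer_grip (a point): Bystander: hammer, wooden handle, lying beyond the stand; point on its handle.
- collar_center (a point): Bystander: steel tube collar, 48 mm across and 30 mm high, in front of the stand; its centre.
- flat_bar_center (a point): Bystander: loose flat bar 320 by 50 by 8 mm lying on the left of the bench; its centre.
- can_center (a point): Bystander: grey spray can 64 mm across, 190 mm tall, upright on the right of the bench; its centre.
Not all that is in view belongs to the job. Leave any brown look-alike of the part that bears pin_grip alone.

How it is judged:
By the outcome, as a careful person would: the job done as asked, in the order asked, and still so for the second after the job is handed in, with the robot touching nothing.
It also fails if it takes over 54 s, if anything falls off the work surface, if the arm or the gripper's body presses on something with over 40 N, if the wrist force passes 120 N, or if a joint passes its speed limit or range.

### The arm

A 6-joint arm with a two-finger parallel gripper is mounted at the origin on the work surface. World frame = base frame: x ahead of the robot, y to its left, z up, the work surface at z = 0. Lengths are in m, angles in rad, forces in N, time in s.
With the tool pointing down it reaches from about 0.375 to 0.9 m from the base axis. Payload 3.1 kg.
Tool frame: the origin (TCP) lies between the finger pads; the fingertips stand 22 mm ahead of it and the grasp point (between the pads) lies 3 mm ahead of it; z points along the fingers, y is the line along which they close (so a half turn about z gives the same grasp; the last joint's range is limited). The gripper opens to 87 mm and grips with 3 to 60 N. Pads are 19 mm wide; open, the fingers measure 117 mm over their backs; the gripper's body (75 mm by 190 mm) begins 51 mm behind the grasp point.
Start: joints at [1.032, 0.527, 1.433, -0, 1.181, -0.178], TCP at [0.221, 0.585, 0.245] pointing down, gripper open.
Joint ranges: [-3.08, 3.08], [-0.75, 2.2], [0.22, 2.44], [-1.43, 4.57], [0, 2.65], [-2.85, 2.85]. Speed limits (rad/s): [2.79, 2.79, 3.14, 3.14, 3.14, 3.14].

### API

Orientations are given as a unit quaternion [x, y, z, w].
In Python, from rig import get_obs, camera, get_calibration, hand_in, cut_out gives the robot as it stands.
- The arm moves only by the shell command python3 -m inch 'ROWS' [OPENING] [FORCE]. ROWS is JSON, one flat list of numbers, 6 for each row, row after row: the shift along the tool's x, y, z scaled (see below), then the turn, a rotation vector about the tool's x, y, z scaled (see below). A call has 1 to 20 rows; each row is the pose to reach, as a shift and turn from the pose commanded when the call began, along the tool's axes at that moment; what a row does not reach only later rows make up. The controller multiplies each number of a shift by 0.08 m and each number of a turn by 90 degrees. A row lasts 1/12 s, in which the tool goes at most 41.7 mm and 7.16 degrees, less where a joint would pass 70% of its speed; a pose out of reach is approached as far as the arm can. A call with a number of a shift or a turn outside -1 to 1 is refused whole. A call with a gripper value outside its range is refused whole. OPENING is the finger opening in mm, from 0 to 87, set as the call begins (- or left out, the last holds). The fingers move at their own pace and stop on an object; FORCE is the grip in N (left out, the last holds). Time passes only in rows, so rows that repeat a pose let the fingers close. It gives the time, the measured TCP pose, the force, the opening and the grip force at its end, in the units of the state.
- get_obs(): the state, without advancing time (a new reading comes with each control period).
- camera(name): name is "side" or "top" or "wrist"; returns the picture (480x640x3 uint8, red, green, blue); there is no depth.
- get_calibration(name): a dict with "vertical_fov" (degrees; the focal length in pixels is half the picture's height over the tangent of half this angle, whatever the lens; pixels are square), "cx", "cy" (the principal point, pixels), "T" (4x4, takes a point from camera to world coordinates). Camera axes: x right, y down, z forward; pixel columns grow to the right and rows downward; lengths in m; the calibration is good to about 2 mm. The wrist camera is an equidistant fisheye: a pixel r from the principal point sees the ray r / f radians off the axis. A picture is of the moment at which its call begins: read the wrist's pose just before it. get_calibration takes no time and is no camera call; for the wrist camera it gives the pose at the moment of the call.
- hand_in(): hands the job in; it is judged then, once.
Trained networks look in the newest picture that a camera, given by its name, has taken for a name from the list of things; names that differ only in an ending like _2 or _b are one class to them, and where a whole thing is asked for, a point or a joint stands for the part that bears it (a point fixed in the world has none). Each returns a list of dicts, best first, with "conf" (0 to 1); they miss things now and then, are a little off and sometimes report something else, mostly with a low value. They report only what shows in the picture. A call takes as long as a camera call. They do not tell look-alikes from the thing itself.
- cut_out(camera, thing): "region" (480x640 bool, what is visible of it) and "bbox" ([left, top, right, bottom] in pixels, round what is visible of it).
The state is a dict: "time": time; "q": joint angles; "joint_velocities": joint speeds; "joint_torque": joint torques, N m; "position": TCP position; "tool_rot": TCP orientation; "ft_force": force on the tool from outside, world axes, zero at the start; "moment": the same for the moment, N m; "grip_width": finger opening in m; "grip_force": force on a finger pad.
Only numpy, scipy, OpenCV 4.12 (cv2) and the standard library are available. Lean on these libraries where they do the work, as an engineer would, in place of code of your own. Each camera call takes 0.05 s, during which the arm holds its last target. There are 200 camera calls.

## Working session

There is one attempt and no reset: what is moved stays moved. The work goes in short steps, Python scripts to look and compute and a shell command to move; the robot and the scene stay as the last step left them, time stands still between calls to the robot, and variables do not carry over. Pictures are saved under pics/ and viewed, at most 10 in all, crops included, and the job is handed in when it is done.

```bash
mkdir -p pics; ls; python3 - <<'E'
from rig import *
import cv2, numpy as np
o=get_obs(); print({k:np.round(v,4) for k,v in o.items()})
for n in("top","side","wrist"):
    im=camera(n); cv2.imwrite(f"pics/{n}0.png",im[:,:,::-1]); c=get_calibration(n); print(n,c["vertical_fov"],c["cx"],c["cy"],np.round(c["T"],4).tolist())
    for t in("pin_grip","ball_center","stand","jig","yoke"):
        for d in cut_out(n,t)[:3]:
            r=d["region"]; ys,xs=np.nonzero(r); print(n,t,round(d["conf"],2),np.round(d["bbox"]),r.sum(),xs.mean().round(1),ys.mean().round(1))
a=np.hstack([cv2.imread("pics/top0.png"),cv2.imread("pics/side0.png")])
E
```

```text
pics
{'time': np.float64(0.0), 'q': array([ 1.0315,  0.5285,  1.4339,  0.    ,  1.1814, -0.1785]), 'joint_velocities': array([ 0.0012,  0.001 ,  0.0007,  0.0007, -0.0008,  0.0006]), 'joint_torque': array([-3.00000e-04, -4.40039e+01, -1.76592e+01,  6.32000e-02,
        5.82000e-02, -2.00000e-04]), 'position': array([0.2202, 0.5842, 0.2436]), 'tool_rot': array([ 1.794e-01,  9.838e-01, -1.000e-03, -4.000e-04]), 'ft_force': array([-0.2744,  0.5425,  0.538 ]), 'moment': array([-0.0047,  0.0496,  0.007 ]), 'grip_force': np.float64(0.0), 'grip_width': np.float64(0.0872)}
top 57.65920336246141 318.3686791953058 245.3952256064028 [[0.0068, -0.9824, 0.1865, 0.3852], [-0.9999, -0.0047, 0.0117, -0.0175], [-0.0106, -0.1865, -0.9824, 1.0182], [0.0, 0.0, 0.0, 1.0]]
top pin_grip 0.57 [237. 258. 254. 273.] 192 243.9 265.3
top pin_grip 0.56 [278. 262. 291. 284.] 168 283.0 273.2
top pin_grip 0.55 [276. 229. 291. 245.] 189 285.5 235.6
top ball_center 0.61 [188. 268. 203. 283.] 185 193.8 274.9
top stand 0.79 [180. 254. 267. 297.] 2041 223.3 273.8
top jig 0.78 [354. 188. 418. 358.] 7724 387.4 268.0
top yo
[... 275 characters left out ...]
.0, 0.0, 1.0]]
side pin_grip 0.93 [269. 222. 286. 260.] 402 275.5 235.5
side pin_grip 0.61 [303. 211. 318. 253.] 417 307.7 229.4
side pin_grip 0.59 [256. 199. 270. 229.] 263 265.3 211.7
side ball_center 0.5 [235. 188. 247. 208.] 180 241.3 198.4
side stand 0.65 [226. 200. 285. 253.] 1412 250.0 224.6
side jig 0.58 [235. 274. 426. 351.] 8527 329.1 307.8
side yoke 0.74 [235. 275. 361. 322.] 1560 314.0 296.8
side yoke 0.74 [252. 192. 322. 236.] 576 282.9 210.9
wrist 65.70646984690485 316.99385891627895 235.2861330933061 [[0.3524, 0.9029, 0.2461, 0.1531], [0.9359, -0.3397, -0.0935, 0.6097], [-0.0008, 0.2633, -0.9647, 0.3848], [0.0, 0.0, 0.0, 1.0]]
wrist jig 0.69 [  0. 451.  20. 479.] 142 5.7 462.6
```

View pics/top0.png

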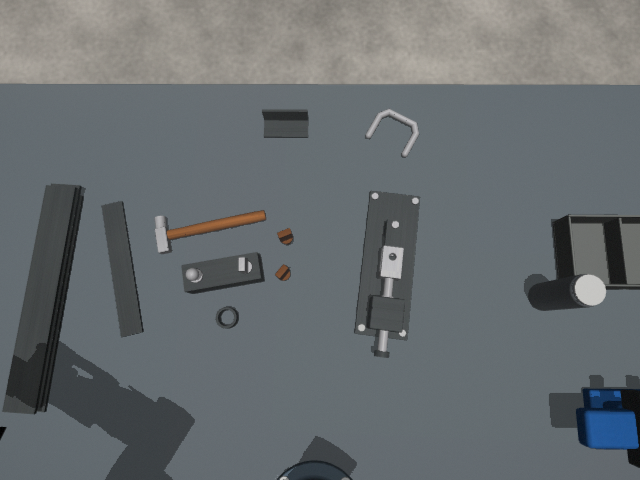

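View pics/side0.png

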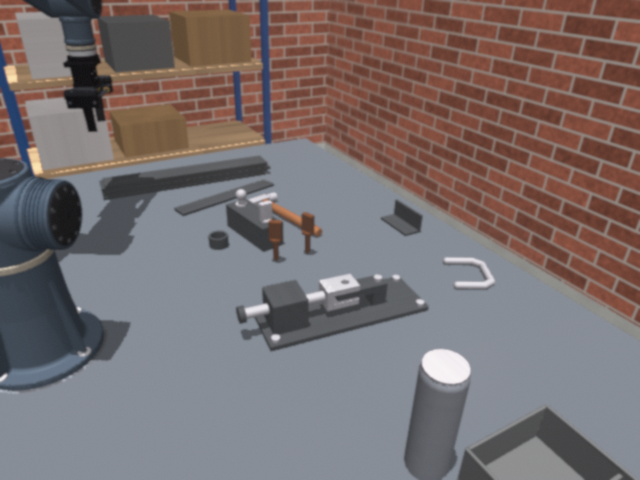

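Top view: the candidates for the paddle pin are the steel paddle in the stand at (243,265) and two brown look-alikes standing outside it at (285,236) and (283,272). The ball pin is at (193,274). I choose the steel paddle in the stand. The yoke hole is at about (393,257), and the jig runs from (380,355) up to (395,190).

```bash
cat > h.py <<'E'
import numpy as np, cv2
from rig import *
from scipy.spatial.transform import Rotation as R
def ray(n,c,u,v):
    f=240/np.tan(np.radians(c["vertical_fov"]/2)); x,y=u-c["cx"],v-c["cy"]
    if n=="wrist":
        r=np.hypot(x,y)+1e-9; th=r/f; d=np.array([np.sin(th)*x/r,np.sin(th)*y/r,np.cos(th)])
    else: d=np.array([x/f,y/f,1.]); 
    T=np.array(c["T"]); return T[:3,3],T[:3,:3]@(d/np.linalg.norm(d))
def at(n,c,u,v,z):
    p,d=ray(n,c,u,v); return p+d*(z-p[2])/d[2]
def proj(n,c,P):
    f=240/np.tan(np.radians(c["vertical_fov"]/2)); T=np.array(c["T"]); q=T[:3,:3].T@(np.array(P)-T[:3,3])
    if n=="wrist":
        s=np.hypot(q[0],q[1]); th=np.arctan2(s,q[2]); return np.array([c["cx"]+f*th*q[0]/s,c["cy"]+f*th*q[1]/s])
    return np.array([c["cx"]+f*q[0]/q[2],c["cy"]+f*q[1]/q[2]])
def shift(target,yaw=None):
    """tool-axis shift/0.08 and z turn/90deg to bring TCP to target; yaw = world angle of tool y axis (mod 180)"""
    o=get_obs(); r=R.from_quat(o["tool_rot"]); s=r.inv().apply(np.array(target)-o["position"])/0.08
    m=r.as_matrix(); ang=np.degrees(np.arctan2(m[1,1],m[0,1]))
    out=[s.round(3)]
    if yaw is not None:
        d=(yaw-ang+90)%180-90; out.append((-d/90).round(4))  # tool z down
    return out
E
python3 - <<'E'
from h import *
c=get_calibration("top")
for nm,u,v,z in[("pin top",243,264,.114),("ball",193.8,274.9,.094),("hole",393,257,.074),("rod end",381,352,.06),("stand c",223,272,.064),("brown1",285,236,.1),("brown2",283,272,.1),("bolt1",375,196,.012),("bolt2",416,201,.012),("bolt3",361,327,.012),("bolt4",403,333,.012)]: print(nm,at("top",c,u,v,z).round(4))
im=cv2.imread("pics/top0.png")
a=cv2.resize(im[245:305,175:295],None,fx=6,fy=6,interpolation=cv2.INTER_CUBIC)
b=cv2.resize(im[180:360,350:425][:,:],None,fx=2,fy=2)
a=np.vstack([a,cv2.resize(im[215:285,355:425],(240,240))[:, :].repeat(3,1)[:,:720] if 0 else np.hstack([cv2.resize(im[215:285,355:425],(240,240),interpolation=2),np.zeros((240,480,3),np.uint8)])])
cv2.imwrite("pics/crop1.png",a)
E
```

```text
pin top [0.5164 0.1512 0.114 ]
ball [0.4952 0.2593 0.094 ]
hole [ 0.5394 -0.1698  0.074 ]
rod end [ 0.3361 -0.1413  0.06  ]
stand c [0.5056 0.204  0.064 ]
brown1 [0.5798 0.0655 0.1   ]
brown2 [0.5017 0.0681 0.1   ]
bolt1 [ 0.6974 -0.1404  0.012 ]
bolt2 [ 0.6853 -0.2381  0.012 ]
bolt3 [ 0.3884 -0.1034  0.012 ]
bolt4 [ 0.3758 -0.198   0.012 ]
```

View pics/crop1.png

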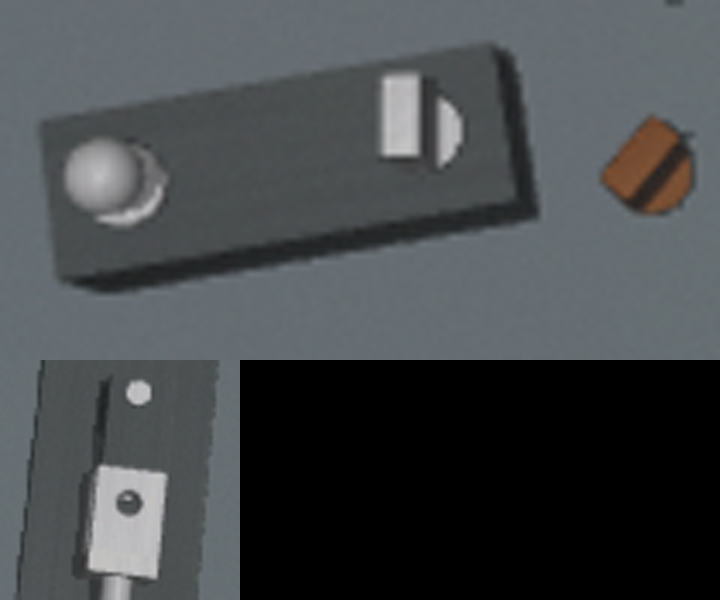

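The crop confirms the choice: the steel paddle pin is at (242,264), with its long side along world x. The brown one at (283,272) stands outside the stand. I'll move above the steel pin for a wrist look.

```bash
python3 -m inch '[-0.5,-0.35,0,0,0,0,-1,-0.7,0,0,0,0,-1,-0.7,0,0,0,0]' 45 20
for i in 1 2 3 4; do :; done
python3 -m inch '[-0.5,-0.35,0,0,0,0,-1,-0.7,0,0,0,0,-1,-0.7,0,0,0,0]'
python3 -m inch '[-0.5,-0.35,0,0,0,0,-1,-0.7,0,0,0,0,-1,-0.7,0,0,0,0]'
python3 -m inch '[-0.5,-0.35,0,0,0,0,-1,-0.7,0,0,0,0,-1,-0.7,0,0,0,0]'
python3 -m inch '[-0.5,-0.35,0,0,0,0,-1,-0.7,0,0,0,0,-1,-0.7,0,0,0,0,-1,-0.7,0,0,0,0]'
python3 -c "
from h import *
print(shift([.513,.153,.25],90),get_obs()['position'])"
```

```text
time: 1.15
position: [0.2772, 0.5006, 0.2443]
tool_rot: [0.18, 0.984, -0.002, 0.0]
ft_force: [0.1, -0.5, 0.3]
grip_width: 0.074
grip_force: 0.0
time: 1.4
position: [0.3328, 0.4201, 0.2446]
tool_rot: [0.181, 0.984, -0.001, 0.001]
ft_force: [-0.4, 0.8, -0.0]
grip_width: 0.0551
grip_force: 0.0
time: 1.65
position: [0.3885, 0.3397, 0.2448]
tool_rot: [0.181, 0.984, -0.0, 0.001]
ft_force: [-0.5, 0.7, -0.1]
grip_width: 0.0457
grip_force: 0.0
time: 1.9
position: [0.4442, 0.259, 0.245]
tool_rot: [0.181, 0.983, -0.0, 0.002]
ft_force: [-0.2, 0.2, -0.1]
grip_width: 0.0451
grip_force: 0.0
time: 2.23
position: [0.499, 0.1788, 0.2449]
tool_rot: [0.182, 0.983, 0.0, 0.001]
ft_force: [0.1, 0.9, 0.0]
grip_width: 0.0449
grip_force: 0.0
[array([-0.278, -0.238, -0.064]), np.float64(-0.2329)] [0.49903365 0.17877619 0.24485992]
```

```bash
python3 -m inch '[-0.15,-0.12,0,0,0,-0.08,-0.28,-0.24,-0.06,0,0,-0.15,-0.28,-0.24,-0.06,0,0,-0.233,-0.28,-0.24,-0.06,0,0,-0.233,-0.28,-0.24,-0.06,0,0,-0.233]'
python3 - <<'E'
from h import *
print(get_obs()["position"],get_obs()["tool_rot"]); c=get_calibration("wrist"); im=camera("wrist"); cv2.imwrite("pics/w1.png",im[:,:,::-1])
np.save("w1T.npy",c["T"])
for t in("pin_grip","ball_center","stand"):
  for d in cut_out("wrist",t)[:3]:
    r=d["region"]; ys,xs=np.nonzero(r); print(t,round(d["conf"],2),np.round(d["bbox"]),cv2.minAreaRect(np.c_[xs,ys].astype(np.float32)),xs.mean().round(1),ys.mean().round(1))
E
```

```text
time: 2.65
position: [0.5095, 0.1566, 0.2493]
tool_rot: [-0.001, 1.0, 0.0, -0.0]
ft_force: [-0.0, -0.4, 0.7]
grip_width: 0.0449
grip_force: 0.0
[0.50947289 0.15659198 0.24932805] [-1.39838296e-03  9.99998906e-01  3.23454393e-04 -3.56705245e-04]
pin_grip 0.84 [200. 192. 244. 238.] ((222.72821044921875, 215.54026794433594), (30.958402633666992, 53.526893615722656), 28.442928314208984) 222.0 213.9
pin_grip 0.73 [218. 185. 279. 271.] ((247.7692108154297, 227.34613037109375), (24.961509704589844, 98.45928955078125), 33.690067291259766) 247.5 224.8
pin_grip 0.61 [302. 207. 334. 259.] ((317.0, 233.5), (47.0, 32.0), 90.0) 316.9 231.3
ball_center 0.57 [420. 189. 462. 230.] ((440.10003662109375, 208.79998779296875), (43.826927185058594, 33.541019439697266), 26.56505012512207) 440.0 208.4
stand 0.73 [276. 164. 467. 260.] ((373.7162170410156, 210.29730224609375), (74.1439437866211, 185.11325073242188), 80.53767395019531) 370.9 208.5
```

View pics/w1.png

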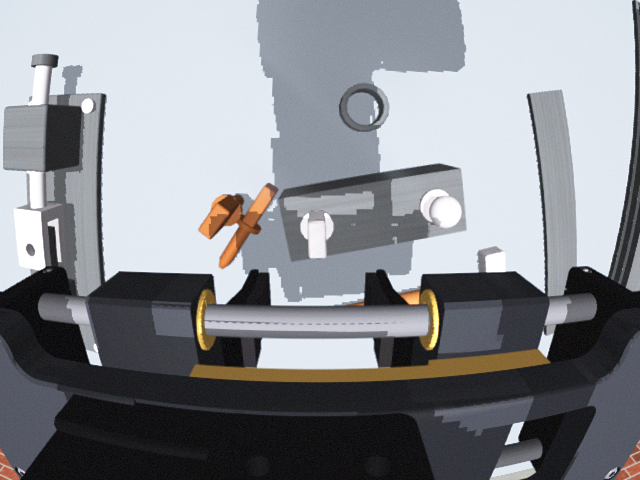

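Wrist view: the steel paddle is at (317,234) in the stand's right-hand hole (world −y), the ball at (440,208), and the brown ones at (222,214) and (248,225). I'll fit the pin's known shape to the mask for an accurate pose.

```bash
cat >> h.py <<'E'
def sil(n,c,x,y,yaw,z):
    """silhouette of paddle+collar; z = grip centre height"""
    m=np.zeros((960*2,1280*2),np.uint8); ca,sa=np.cos(yaw),np.sin(yaw)
    def hull(P):
        p=np.array([proj(n,c,[x+ca*a-sa*b,y+sa*a+ca*b,z+d]) for a,b,d in P])*4+1.5
        cv2.fillConvexPoly(m,cv2.convexHull(p.round().astype(np.int32)),1)
    hull([(a,b,d) for a in(-.015,.015) for b in(-.007,.007) for d in(-.022,.022)])
    t=np.linspace(0,2*np.pi,24); hull([(.015*np.cos(k),.015*np.sin(k),d) for k in t for d in(-.028,-.022)])
    return cv2.resize(m.astype(np.float32),(640,480),interpolation=cv2.INTER_AREA)
def fitpin(n,c,reg,x0,y0,z,yaws):
    from scipy.optimize import minimize
    r=reg.astype(np.float32); best=None
    f=lambda p:1-np.minimum(s:=sil(n,c,p[0]/1e3,p[1]/1e3,np.radians(p[2]),z),r).sum()/np.maximum(s,r).sum()
    for w in yaws:
        o=minimize(f,[x0*1e3,y0*1e3,w],method="Nelder-Mead",options=dict(initial_simplex=[[x0*1e3,y0*1e3,w],[x0*1e3+6,y0*1e3,w],[x0*1e3,y0*1e3+6,w],[x0*1e3,y0*1e3,w+8]],maxiter=70))
        if best is None or o.fun<best.fun: best=o
    return best.x.round(2),round(best.fun,3)
E
python3 - <<'E'
from h import *
c=get_calibration("wrist"); im=camera("wrist")
for d in cut_out("wrist","pin_grip"):
  r=d["region"]
  if 290<np.nonzero(r)[1].mean()<345: print(fitpin("wrist",c,r,.515,.152,.092,[-12,0,12])); break
ct=get_calibration("top"); camera("top")
for d in cut_out("top","pin_grip"):
  ys,xs=np.nonzero(d["region"])
  if 235<xs.mean()<252: print("top",fitpin("top",ct,d["region"],.515,.152,.092,[-8,8])); break
ball=[x for x in cut_out("wrist","ball_center")]
cs=get_calibration("side"); camera("side")
for d in cut_out("side","pin_grip"):
  ys,xs=np.nonzero(d["region"]); print(xs.mean(),ys.mean(),proj("side",cs,[.513,.153,.092]))
for d in cut_out("side","stand")[:1]: pass
a=cv2.resize(im[180:280,260:380,::-1],(720,600),interpolation=2); cv2.imwrite("pics/c2.png",a)
E
```

```text
(array([516.1 , 156.02,  -1.09]), np.float64(0.081))
280.7261904761905 249.86507936507937 [264.3366971  211.73944349]
265.2730627306273 211.56826568265683 [264.3366971  211.73944349]
276.012285012285 235.56511056511056 [264.3366971  211.73944349]
```

View pics/c2.png

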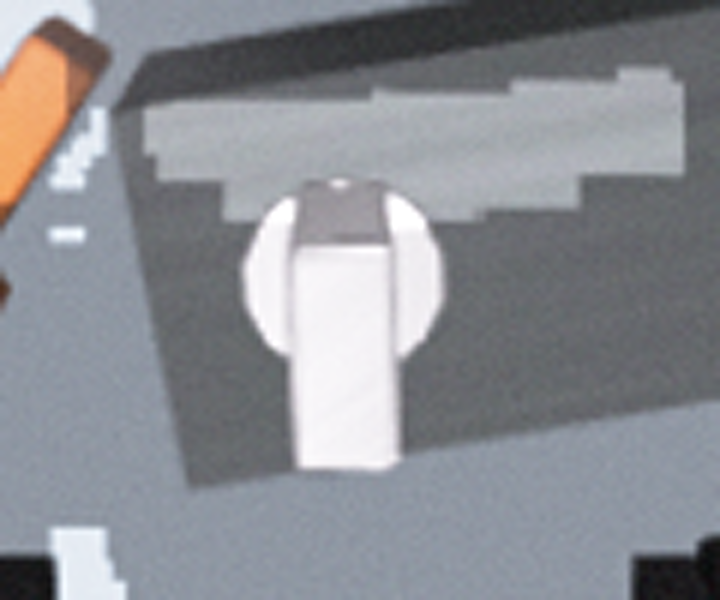

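```bash
python3 -m inch '[-0.08,-0.01,0.4,0,0,0,-0.08,-0.01,0.8,0,0,0,-0.08,-0.01,0.95,0,0,0,-0.08,-0.01,0.95,0,0,0]'
python3 - <<'E'
from h import *
print(shift([.516,.156,.098],90))
c=get_calibration("wrist"); im=camera("wrist"); cv2.imwrite("pics/w2.png",im[:,:,::-1])
for d in cut_out("wrist","pin_grip"):
  r=d["region"]; print(d["conf"],d["bbox"],fitpin("wrist",c,r,.515,.155,.092,[0])) if 270<np.nonzero(r)[1].mean()<365 else 0
E
```

```text
time: 3.58
position: [0.5143, 0.1546, 0.1702]
tool_rot: [-0.002, 1.0, -0.0, -0.004]
ft_force: [-0.1, -0.7, 0.2]
grip_width: 0.0449
grip_force: 0.0
[array([-0.028,  0.018,  0.902]), np.float64(0.003)]
0.87 [297.4, 223.3, 345.0, 297.5] (array([516.6 , 155.73,   2.85]), np.float64(0.048))
```

View pics/w2.png

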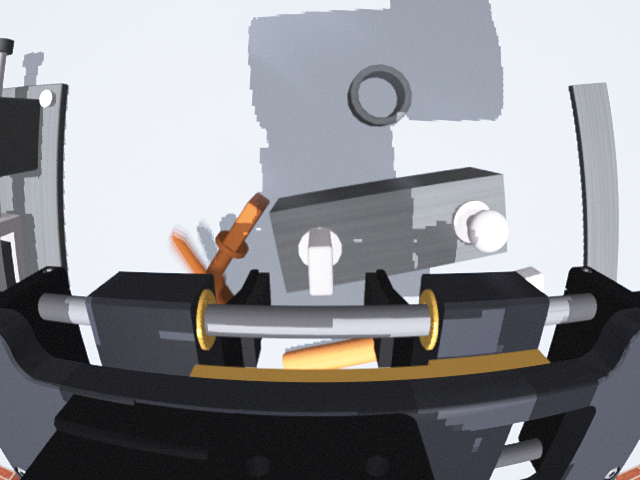

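The paddle at (320,262) sits between the open fingers at (255,285) and (375,285), and both fits agree at (516.5,156). I'll descend and grip.

```bash
python3 -m inch '[-0.03,0.018,0.3,0,0,-0.03,-0.03,0.018,0.6,0,0,-0.03,-0.03,0.018,0.8,0,0,-0.03,-0.03,0.018,0.9,0,0,-0.03,-0.03,0.018,0.9,0,0,-0.03,-0.03,0.018,0.9,0,0,-0.03]'
python3 -m inch '[0,0,0,0,0,0,0,0,0,0,0,0,0,0,0,0,0,0,0,0,0,0,0,0,0,0,0,0,0,0,0,0,0,0,0,0]' 5 40
```

```text
time: 4.18
position: [0.5199, 0.1565, 0.1023]
tool_rot: [-0.026, 1.0, 0.0, 0.001]
ft_force: [-0.2, 0.2, -0.4]
grip_width: 0.0451
grip_force: 0.0
time: 4.68
position: [0.5191, 0.1564, 0.1016]
tool_rot: [-0.026, 1.0, 0.0, 0.0]
ft_force: [-0.9, 0.3, 2.6]
grip_width: 0.0138
grip_force: 40.0
```

```bash
python3 -m inch '[0,0,-0.15,0,0,0,0,0,-0.4,0,0,0,0,0,-0.7,0,0,0,0,0,-0.95,0,0,0,0,0,-0.95,0,0,0]'
python3 -m inch '[0,0,-0.4,0,0,0,0,0,-0.75,0,0,0,0,0,-0.75,0,0,0,0,0,-0.75,0,0,0]'
python3 -c "
from h import *
print(shift([.541,-.1698,.235],83),get_obs()['position'])"
```

```text
time: 5.1
position: [0.5213, 0.1567, 0.1807]
tool_rot: [-0.026, 1.0, 0.0, 0.004]
ft_force: [1.4, 0.2, -1.3]
grip_width: 0.0135
grip_force: 39.9
time: 5.43
position: [0.5194, 0.1564, 0.2377]
tool_rot: [-0.026, 1.0, 0.0, 0.001]
ft_force: [-0.3, 0.0, -2.6]
grip_width: 0.0133
grip_force: 39.9
[array([-0.056, -4.086,  0.034]), np.float64(0.1111)] [0.51941633 0.1564309  0.23770598]
```

```bash
python3 -m inch '[0,-0.5,0,0,0,0.05,0,-1,0,0,0,0.11,0,-1,0,0,0,0.11]'
python3 -m inch '[-0.09,-0.5,0,0,0,0,-0.17,-1,0,0,0,0,-0.17,-1,0,0,0,0]'
python3 -m inch '[-0.09,-0.5,0,0,0,0,-0.17,-1,0,0,0,0,-0.17,-1,0,0,0,0,-0.17,-1,0,0,0,0,-0.17,-1,0,0,0,0]'
python3 - <<'E'
from h import *
c=get_calibration("wrist"); im=camera("wrist"); cv2.imwrite("pics/w3.png",im[:,:,::-1])
print(shift([.541,-.1698,.235],83),get_obs()['position'],proj("wrist",c,[.539,-.17,.074]))
for t in("yoke","jig","pin_grip"):
  for d in cut_out("wrist",t)[:2]: print(t,d["conf"],d["bbox"])
E
```

```text
time: 5.68
position: [0.5227, 0.071, 0.235]
tool_rot: [0.064, 0.998, -0.002, -0.002]
ft_force: [-0.8, -0.3, -1.7]
grip_width: 0.014
grip_force: 39.9
time: 5.93
position: [0.5271, -0.0107, 0.2352]
tool_rot: [0.063, 0.998, -0.002, -0.001]
ft_force: [-0.0, 0.7, -0.4]
grip_width: 0.014
grip_force: 39.9
time: 6.35
position: [0.5296, -0.0851, 0.2355]
tool_rot: [0.061, 0.998, 0.001, -0.002]
ft_force: [0.3, 0.6, -2.3]
grip_width: 0.014
grip_force: 39.9
[array([-0.268, -1.042,  0.008]), np.float64(0.0012)] [ 0.52975316 -0.08445438  0.23583862] [221.59367344 246.44165611]
yoke 0.6 [197.8, 0.0, 259.3, 274.8]
jig 0.83 [177.2, 2.4, 303.9, 365.7]
pin_grip 0.94 [356.1, 253.2, 411.0, 273.3]
pin_grip 0.83 [442.8, 152.7, 513.9, 238.5]
```

View pics/w3.png

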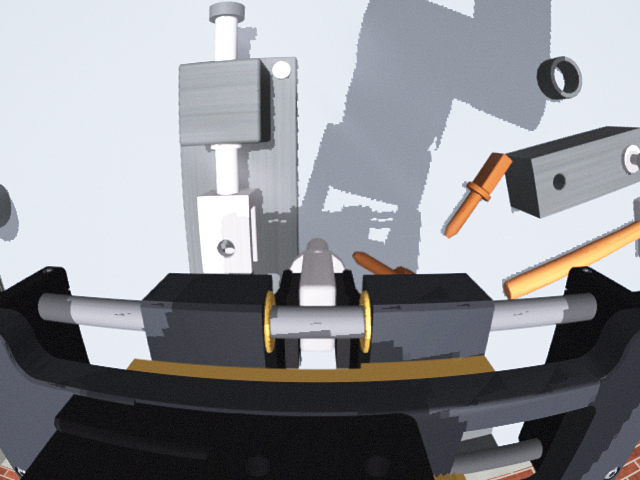

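The yoke hole is at (226,248), and the pin is held upright in the fingers at (317,265). I'll refine the hole centre.

```bash
python3 - <<'E'
from h import *
c=get_calibration("wrist"); im=cv2.imread("pics/w3.png",0)
p=im[234:262,212:240]; print(p[::3,::2])
w=(p<150); n,l,s,ce=cv2.connectedComponentsWithStats(w.astype(np.uint8)); 
for k in range(1,n): print(s[k],ce[k]+[212,234])
print(at("wrist",c,226.5,248,.074))
# jig axis: rod end & block
for u,v,z in[(226,10,.06),(281,70,.012)]: print(at("wrist",c,u,v,z))
E
```

```text
[[255 255 255 255 255 244 244 245 245 245 243 245 243 244]
 [255 255 255 255 255 246 245 246 245 245 244 245 244 244]
 [255 255 255 255 255 170 164 166 165 235 246 246 244 243]
 [255 255 255 224 106 155 177 145 107 100 163 245 244 244]
 [255 255 255 113 109 180 179 111 102 102 103 187 246 245]
 [255 255 246 126 115 112 109 247 244 247 246 227 245 245]
 [255 255 255 229 127 128 123 235 246 248 224 223 244 244]
 [255 255 255 255 253 185 132 131 130 143 205 245 246 244]
 [255 255 255 255 255 255 234 228 237 242 247 245 245 245]
 [255 255 255 255 255 255 247 245 245 242 246 244 245 244]]
[ 5  6 15 17 76] [222.10526316 249.65789474]
[13  6  9  8 42] [228.85714286 244.28571429]
[ 0.54284396 -0.16555647  0.074     ]
[ 0.33378347 -0.14104974  0.06      ]
[ 0.3885133  -0.10306354  0.012     ]
```

```bash
python3 -m inch '[-0.15,-0.4,0.2,0,0,0,-0.285,-0.73,0.4,0,0,0,-0.285,-0.73,0.57,0,0,0,-0.285,-0.73,0.57,0,0,0,-0.285,-0.73,0.57,0,0,0]'
python3 - <<'E'
from h import *
o=get_obs(); c=get_calibration("wrist"); im=camera("wrist"); cv2.imwrite("pics/w4.png",im[:,:,::-1]); np.savez("w4.npz",T=c["T"],p=o["position"],q=o["tool_rot"])
print(o["position"],proj("wrist",c,[.543,-.1655,.074]))
a=cv2.resize(im[190:350,210:410,::-1],(750,600),interpolation=2); cv2.imwrite("pics/c4.png",a)
E
```

```text
time: 6.97
position: [0.5457, -0.145, 0.191]
tool_rot: [0.06, 0.998, 0.001, -0.001]
ft_force: [-0.6, 0.7, -1.1]
grip_width: 0.0134
grip_force: 39.9
[ 0.54570154 -0.14500518  0.19099515] [288.94930461 237.98631143]
```

View pics/c4.png

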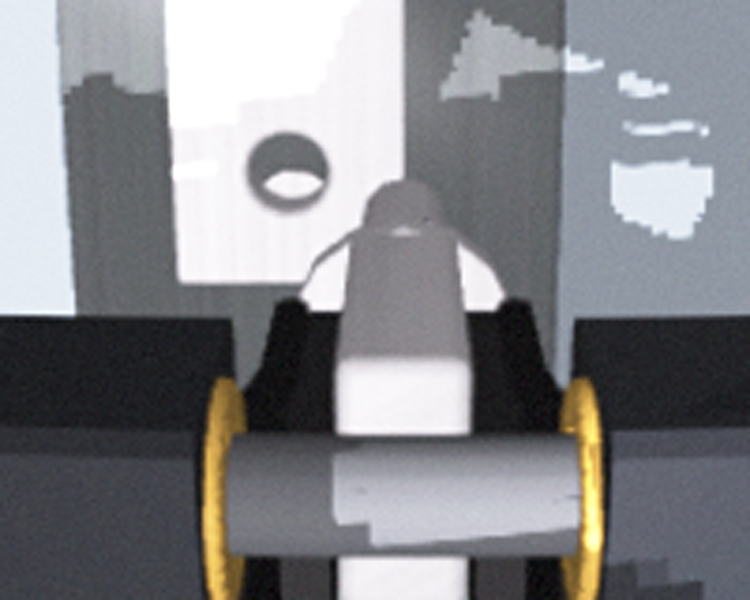

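The hole centre is at crop (288,171), which is full-image (286.8,235.6). The shank end shows just above the paddle at crop (405,180–230). I'll compare that with the predicted pin projection.

```bash
python3 - <<'E'
from h import *
z=np.load("w4.npz"); c=get_calibration("wrist"); c["T"]=z["T"]; p=z["p"]
hole=at("wrist",c,286.8,235.6,.074); print("hole",hole)
X=np.array([np.cos(np.radians(-7)),np.sin(np.radians(-7))]); Y=np.array([-X[1],X[0]])
crop=lambda q:((q-[210,190])*3.75).round(1)
t=np.linspace(0,6.28,24)
for ox,oy in[(0,0),(-.0025,0),(-.005,0)]:
  for dz in(-.0096,-.0066):
    g=np.r_[p[:2]+ox*X+oy*Y,p[2]+dz]
    def ring(r,d): return np.array([crop(proj("wrist",c,np.r_[g[:2]+r*(np.cos(a)*X+np.sin(a)*Y),g[2]+d])) for a in t])
    tip=ring(.003,-.084); tap=ring(.007,-.075); col=ring(.015,-.028)
    e=[crop(proj("wrist",c,np.r_[g[:2]+a*X+b*Y,g[2]+.022])) for a,b in((-.015,-.007),(-.015,.007))]
    print(ox,dz,"tip",tip.mean(0),tip.min(0),"taper min",tap.min(0),"max",tap.max(0),"collar",col.min(0),col.max(0),"paddle top near",e)
E
```

```text
hole [ 0.54105249 -0.166794    0.074     ]
0 -0.0096 tip [404.00416667 217.575     ] [387.  200.7] taper min [362.9 193.1] max [445.4 271.5] collar [296.  233.1] [513.9 434.1] paddle top near [array([337.1, 383. ]), array([476.9, 383.3])]
0 -0.0066 tip [404.03333333 222.6375    ] [386.8 205.6] taper min [362.4 198.1] max [445.9 277.3] collar [294.5 240. ] [515.6 443.5] paddle top near [array([335.8, 395.3]), array([478.5, 395.6])]
-0.0025 -0.0096 tip [404.05416667 203.90416667] [387.  186.9] taper min [362.8 178.8] max [445.6 257.6] collar [295.6 215.2] [514.4 418.2] paddle top near [array([336.8, 360.1]), array([477.5, 360.4])]
-0.0025 -0.0066 tip [404.09166667 208.83333333] [386.8 191.7] taper min [362.4 183.6] max [446.1 263.3] collar [294.1 221.9] [516.1 427.4] paddle top near [array([335.5, 372. ]), array([479.1, 372.3])]
-0.005 -0.0096 tip [404.10416667 190.18333333] [387.  173.1] taper min [362.8 164.3] max [445.7 243.7] collar [295.2 197.3] [515.  402.1] paddle top near [array([336.5, 336.8]), array([478. , 337.2])]
-0.005 -0.0066 tip [404.14583333 194.94583333] [386.8 177.7] taper min [362.3 169. ] max [446.3 249.2] collar [293.7 203.7] [516.7 411.2] paddle top near [array([335.1, 348.4]), array([479.6, 348.7])]
```

```bash
python3 -m inch '[0,-0.15,0,0,0,0,0,-0.278,0.1,0,0,0,0,-0.278,0.2,0,0,0,0,-0.278,0.2,0,0,0,0,-0.278,0.2,0,0,0]'
python3 - <<'E'
from h import *
o=get_obs(); c=get_calibration("wrist"); im=camera("wrist"); np.savez("w5.npz",T=c["T"],p=o["position"],q=o["tool_rot"])
print(o["position"],shift([.5435,-.1671,.173],83))
a=cv2.resize(im[190:350,210:410,::-1],(750,600),interpolation=2); cv2.imwrite("pics/c5.png",a)
E
```

```text
time: 7.43
position: [0.5432, -0.1682, 0.1751]
tool_rot: [0.061, 0.998, 0.001, -0.001]
ft_force: [-0.2, -0.5, -1.4]
grip_width: 0.0139
grip_force: 39.9
[ 0.54315515 -0.16823004  0.17507209] [array([0.002, 0.014, 0.03 ]), np.float64(0.0009)]
```

View pics/c5.png

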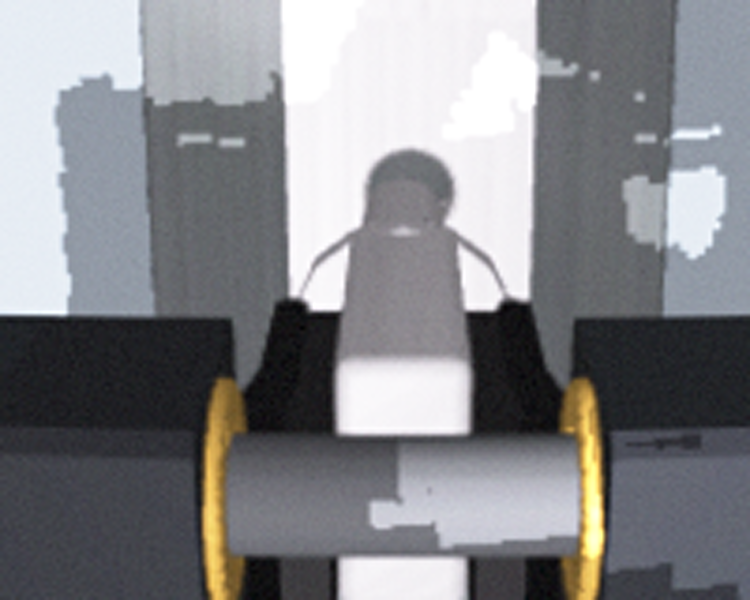

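The hole's dark rim is visible around the shank: columns 366–455, top at row 150, so the centre is at about crop (411,191). The pin is at column 403, so a small shift toward +y is needed.

```bash
python3 - <<'E'
from h import *
z=np.load("w5.npz"); c=get_calibration("wrist"); c["T"]=z["T"]
for v in(188,191,194): print(at("wrist",c,210+411/3.75,190+v/3.75,.074).round(4))
h=at("wrist",c,210+411/3.75,190+191/3.75,.074)
t=np.linspace(0,6.28,24); r=np.array([proj("wrist",c,h+.008*np.array([np.cos(a),np.sin(a),0])) for a in t]); print(((r-[210,190])*3.75).min(0),((r-[210,190])*3.75).max(0))
X=np.array([np.cos(np.radians(-7)),np.sin(np.radians(-7))]); print(shift(np.r_[h[:2]+.0025*X,.165],83))
E
```

```text
[ 0.5403 -0.1666  0.074 ]
[ 0.5408 -0.1667  0.074 ]
[ 0.5414 -0.1668  0.074 ]
[366.67912493 147.97024692] [455.17075843 232.99810603]
[array([0.004, 0.015, 0.13 ]), np.float64(0.0009)]
```

```bash
python3 -m inch '[0.003,0.016,0,0,0,0,0.003,0.016,0.06,0,0,0,0.003,0.016,0.1,0,0,0,0.003,0.016,0.13,0,0,0,0.003,0.016,0.13,0,0,0]'
python3 -m inch '[0,0,0.03,0,0,0,0,0,0.06,0,0,0,0,0,0.08,0,0,0,0,0,0.08,0,0,0]'
```

```text
time: 7.9
position: [0.5434, -0.1667, 0.1646]
tool_rot: [0.06, 0.998, 0.0, -0.001]
ft_force: [-0.3, 0.3, -1.5]
grip_width: 0.0137
grip_force: 39.9
time: 8.23
position: [0.5436, -0.167, 0.1585]
tool_rot: [0.06, 0.998, 0.0, -0.0]
ft_force: [-0.2, 1.5, -1.1]
grip_width: 0.0139
grip_force: 39.9
```

```bash
python3 -m inch '[0,0,0.02,0,0,0,0,0,0.035,0,0,0,0,0,0.035,0,0,0]'
python3 -m inch '[0,0,0.01,0,0,0,0,0,0.02,0,0,0,0,0,0.02,0,0,0]'
```

```text
time: 8.48
position: [0.5437, -0.1671, 0.1559]
tool_rot: [0.06, 0.998, 0.0, -0.0]
ft_force: [-0.6, 0.2, -1.7]
grip_width: 0.0135
grip_force: 39.9
time: 8.73
position: [0.5437, -0.1671, 0.1544]
tool_rot: [0.06, 0.998, 0.0, -0.0]
ft_force: [0.5, 0.9, -1.1]
grip_width: 0.0138
grip_force: 39.9
```

```bash
python3 -m inch '[0,0,0.01,0,0,0,0,0,0.01,0,0,0]'
python3 -m inch '[0,0,0.01,0,0,0,0,0,0.01,0,0,0]'
```

```text
time: 8.9
position: [0.5438, -0.1671, 0.1537]
tool_rot: [0.06, 0.998, 0.0, -0.0]
ft_force: [-0.4, 1.4, -0.9]
grip_width: 0.0138
grip_force: 39.9
time: 9.07
position: [0.5439, -0.1672, 0.1535]
tool_rot: [0.06, 0.998, -0.0, 0.0]
ft_force: [-1.0, 1.0, 3.6]
grip_width: 0.0136
grip_force: 39.9
```

```bash
python3 -m inch '[-0.0125,0,0,0,0,0,-0.025,0,0,0,0,0,-0.025,0,0,0,0,0]'
python3 -m inch '[-0.0125,0,0,0,0,0,-0.025,0,0,0,0,0,-0.025,0,0,0,0,0]'
```

```text
time: 9.32
position: [0.5447, -0.1672, 0.1534]
tool_rot: [0.06, 0.998, 0.0, -0.001]
ft_force: [-2.7, 0.3, 6.1]
grip_width: 0.0138
grip_force: 39.9
time: 9.57
position: [0.5456, -0.1672, 0.1534]
tool_rot: [0.06, 0.998, 0.0, -0.003]
ft_force: [-5.7, -0.3, 8.3]
grip_width: 0.0137
grip_force: 40.0
```

```bash
python3 -m inch '[-0.0125,0,-0.01,0,0,0,-0.025,0,-0.01,0,0,0,-0.025,0,-0.01,0,0,0]'
python3 -m inch '[-0.0125,0,0,0,0,0,-0.025,0,0,0,0,0,-0.025,0,0,0,0,0]'
```

```text
time: 9.82
position: [0.547, -0.1672, 0.1534]
tool_rot: [0.06, 0.998, 0.001, -0.004]
ft_force: [-5.8, 0.1, 4.9]
grip_width: 0.0135
grip_force: 40.0
time: 10.07
position: [0.5489, -0.1674, 0.1533]
tool_rot: [0.06, 0.998, 0.001, -0.004]
ft_force: [-6.2, -0.3, 5.0]
grip_width: 0.0134
grip_force: 40.0
```

```bash
python3 -m inch '[-0.0125,0,0,0,0,0,-0.025,0,0,0,0,0,-0.025,0,0,0,0,0]'
python3 -m inch '[-0.0125,0,0,0,0,0,-0.025,0,0,0,0,0,-0.025,0,0,0,0,0]'
```

```text
time: 10.32
position: [0.5508, -0.1677, 0.1533]
tool_rot: [0.06, 0.998, 0.001, -0.004]
ft_force: [-6.1, -0.2, 3.9]
grip_width: 0.0135
grip_force: 40.0
time: 10.57
position: [0.5537, -0.168, 0.1531]
tool_rot: [0.06, 0.998, 0.001, -0.002]
ft_force: [-3.9, -0.7, 0.8]
grip_width: 0.0134
grip_force: 40.0
```

```bash
python3 -m inch '[-0.006,0,0.01,0,0,0,-0.0125,0,0.01,0,0,0,-0.0125,0,0.01,0,0,0]'
python3 -m inch '[0,0,0.006,0,0,0,0,0,0.012,0,0,0,0,0,0.012,0,0,0]'
```

```text
time: 10.82
position: [0.556, -0.1683, 0.1523]
tool_rot: [0.06, 0.998, 0.0, -0.001]
ft_force: [-4.3, 0.1, -0.5]
grip_width: 0.0136
grip_force: 40.0
time: 11.07
position: [0.5566, -0.1684, 0.1518]
tool_rot: [0.06, 0.998, 0.0, -0.0]
ft_force: [-3.6, 1.7, 0.6]
grip_width: 0.0137
grip_force: 40.0
```

```bash
python3 -m inch '[0,0,0.012,0,0,0,0,0,0.025,0,0,0,0,0,0.025,0,0,0]'
python3 -m inch '[-0.0125,0,0,0,0,0,-0.025,0,0,0,0,0,-0.025,0,0,0,0,0]'
```

```text
time: 11.32
position: [0.5568, -0.1686, 0.1498]
tool_rot: [0.06, 0.998, 0.0, 0.0]
ft_force: [-2.6, 1.7, 0.5]
grip_width: 0.0133
grip_force: 40.0
time: 11.57
position: [0.5588, -0.1689, 0.1498]
tool_rot: [0.06, 0.998, 0.0, -0.0]
ft_force: [-3.7, 0.9, 0.8]
grip_width: 0.0132
grip_force: 40.0
```

```bash
python3 -m inch '[0,0,0.012,0,0,0,0,0,0.025,0,0,0,0,0,0.025,0,0,0]'
python3 -m inch '[-0.012,0,0,0,0,0,-0.012,0,0,0,0,0,-0.012,0,0,0,0,0]'
python3 -m inch '[0,0,0.012,0,0,0,0,0,0.025,0,0,0,0,0,0.025,0,0,0]'
```

```text
time: 11.82
position: [0.5589, -0.1689, 0.1479]
tool_rot: [0.06, 0.998, -0.0, 0.0]
ft_force: [-3.9, 0.7, 0.2]
grip_width: 0.0139
grip_force: 40.0
time: 12.07
position: [0.5597, -0.169, 0.1479]
tool_rot: [0.06, 0.998, 0.0, -0.0]
ft_force: [-4.0, 1.0, 0.6]
grip_width: 0.0142
grip_force: 40.0
time: 12.32
position: [0.5597, -0.1691, 0.1459]
tool_rot: [0.06, 0.998, -0.0, 0.0]
ft_force: [-2.9, 1.2, 0.7]
grip_width: 0.0138
grip_force: 40.0
```

```bash
python3 -m inch '[0,0,0.012,0,0,0,0,0,0.025,0,0,0,0,0,0.025,0,0,0]'
python3 -m inch '[0,0,0.012,0,0,0,0,0,0.025,0,0,0,0,0,0.025,0,0,0]'
```

```text
time: 12.57
position: [0.5597, -0.1691, 0.1438]
tool_rot: [0.06, 0.998, -0.0, 0.0]
ft_force: [-4.3, 1.3, -0.0]
grip_width: 0.0136
grip_force: 40.0
time: 12.82
position: [0.5596, -0.169, 0.1417]
tool_rot: [0.06, 0.998, 0.0, -0.0]
ft_force: [-2.9, 0.5, -0.1]
grip_width: 0.014
grip_force: 40.0
```

```bash
python3 -m inch '[0,0,0.03,0,0,0,0,0,0.06,0,0,0,0,0,0.08,0,0,0,0,0,0.08,0,0,0]'
python3 -m inch '[0,0,0.03,0,0,0,0,0,0.06,0,0,0,0,0,0.08,0,0,0,0,0,0.08,0,0,0]'
python3 -m inch '[0,0,0.025,0,0,0,0,0,0.05,0,0,0,0,0,0.05,0,0,0]'
```

```text
time: 13.15
position: [0.5594, -0.169, 0.135]
tool_rot: [0.06, 0.998, 0.0, -0.0]
ft_force: [-3.6, 0.6, -1.1]
grip_width: 0.0135
grip_force: 40.0
time: 13.48
position: [0.5593, -0.1689, 0.1286]
tool_rot: [0.06, 0.998, 0.0, -0.0]
ft_force: [-3.7, 0.5, -0.7]
grip_width: 0.0137
grip_force: 40.0
time: 13.73
position: [0.5592, -0.1689, 0.1248]
tool_rot: [0.06, 0.998, 0.0, -0.001]
ft_force: [-4.5, 0.6, -0.1]
grip_width: 0.0134
grip_force: 40.0
```

```bash
python3 -m inch '[0,0,0.03,0,0,0,0,0,0.06,0,0,0,0,0,0.08,0,0,0,0,0,0.08,0,0,0]'
python3 -m inch '[0,0,0.025,0,0,0,0,0,0.05,0,0,0,0,0,0.05,0,0,0]'
```

```text
time: 14.07
position: [0.559, -0.1689, 0.1184]
tool_rot: [0.06, 0.998, 0.0, -0.001]
ft_force: [-5.1, 0.4, 0.7]
grip_width: 0.0132
grip_force: 40.0
time: 14.32
position: [0.5589, -0.1688, 0.1145]
tool_rot: [0.06, 0.998, 0.0, -0.001]
ft_force: [-5.6, 0.5, 1.0]
grip_width: 0.0137
grip_force: 40.0
```

```bash
python3 -m inch '[0,0,0.01,0,0,0,0,0,0.02,0,0,0,0,0,0.02,0,0,0]'
python3 -m inch '[0,0,0.01,0,0,0,0,0,0.02,0,0,0,0,0,0.02,0,0,0]'
python3 -m inch '[0,0,0.01,0,0,0,0,0,0.01,0,0,0]'
```

```text
time: 14.57
position: [0.5589, -0.1688, 0.1131]
tool_rot: [0.06, 0.998, 0.0, -0.001]
ft_force: [-5.8, 1.6, 2.0]
grip_width: 0.0137
grip_force: 40.0
time: 14.82
position: [0.5589, -0.1688, 0.1119]
tool_rot: [0.06, 0.998, 0.0, -0.001]
ft_force: [-7.2, 0.9, 4.8]
grip_width: 0.0138
grip_force: 40.0
time: 14.98
position: [0.5589, -0.1688, 0.1118]
tool_rot: [0.06, 0.998, 0.0, -0.001]
ft_force: [-7.1, 1.8, 9.6]
grip_width: 0.014
grip_force: 40.0
```

```bash
python3 -m inch '[0.012,0,0,0,0,0,0.015,0,0,0,0,0,0.015,0,0,0,0,0]'
python3 -m inch '[0,0,0,0,0,0,0,0,0,0,0,0,0,0,0,0,0,0,0,0,0,0,0,0,0,0,0,0,0,0,0,0,0,0,0,0]' 45
python3 -m inch '[0,0,-0.2,0,0,0,0,0,-0.5,0,0,0,0,0,-0.9,0,0,0,0,0,-0.9,0,0,0,0,0,-0.9,0,0,0]'
python3 - <<'E'
from h import *
c=get_calibration("wrist"); im=camera("wrist"); s=camera("side")
X=np.array([.9925,-.122]); P=np.r_[np.array([.5589,-.1688])-.0025*X,.102]
for d in cut_out("wrist","pin_grip"):
  r=d["region"]; print(d["conf"],np.round(d["bbox"]),fitpin("wrist",c,r,P[0],P[1],.102,[-7])) if 250<np.nonzero(r)[1].mean()<380 else 0
a=cv2.resize(im[170:310,220:420,::-1],(400,280),interpolation=2); b=cv2.resize(s[255:355,225:365,::-1],(392,280),interpolation=2)
cv2.imwrite("pics/end.png",np.hstack([a,b]))
E
```

```text
time: 15.23
position: [0.5588, -0.1688, 0.1119]
tool_rot: [0.06, 0.998, -0.0, 0.001]
ft_force: [-5.9, 2.4, 7.5]
grip_width: 0.0137
grip_force: 40.0
time: 15.73
position: [0.559, -0.1691, 0.1108]
tool_rot: [0.06, 0.998, -0.0, 0.001]
ft_force: [-0.5, -0.2, 0.4]
grip_width: 0.0423
grip_force: 0.0
time: 16.15
position: [0.5599, -0.1696, 0.1848]
tool_rot: [0.06, 0.998, -0.001, 0.002]
ft_force: [0.1, -0.4, -0.6]
grip_width: 0.045
grip_force: 0.0
0.93 [299. 210. 340. 277.] (array([ 553.99, -169.  ,   -6.23]), np.float64(0.043))
```

View pics/end.png

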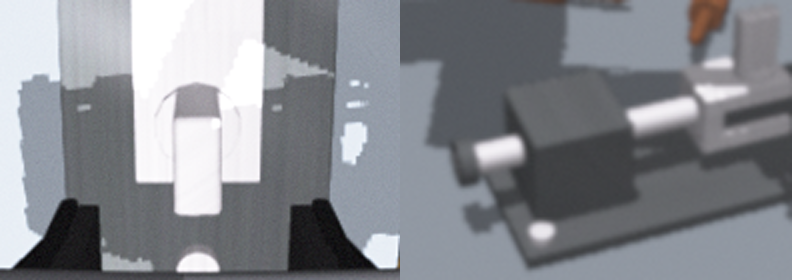

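The collar sits flush on the ear at crop (197,115), the pin stands upright, and the shape fit agrees with the home height. The gripper is clear, so I'll hand in.

```bash
python3 -c "
from rig import *
print(hand_in())"
```

```text
the job is handed in; nothing more can be done
None
```

The paddle-grip pin is through the top ear, the lug's eye and the lower ear, with its collar home on the top ear. I released it and handed the job in at about 16 s; the result of the judging was not shown.

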